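# Hold the spring clip open around the blue order card

## Task

Pick up the orange spring clip by its handles, squeeze it wide open and bring its jaws round the front edge of the blue order card (the upright edge facing the robot), about halfway up, with one jaw on each side and neither touching the card, so that I can slip the delivery note in. Finish while holding it there, still squeezed open and still: do not let the clip close or put it down. Do not shift the blue card, and leave the other cards and everything else on the bench where they are.

Things in the scene. Friction and masses are not known exactly. Their poses are not given: they have to be found in the camera images.
- clip: orange spring clip (clothes-peg kind, black jaw ends), about 107 mm long, lying on its side on the bench, hinge pin upright, 30 mm tall, 70 g. Origin: on the pin's axis, on the underside. x: along the clip from the pin to the jaws (ends 50 mm ahead); y: the way jaws and handles spread; z: up along the pin. Pressing the handle tips together opens both jaws equally; the pin stays midway
- clip_handles (a point): midway between the handle tips of the shut clip, 52 mm behind the pin, 15 mm above the underside; squeeze here along the clip's y. Tips: upright, round, 5 mm radius, 64 mm over their outsides when shut. About 6 N on each begins to open, 13 N opens fully, 30 N holds it at the stop. Fully open they are about 31 mm over their outsides and 58 mm behind the pin
- clip_mouth (a point): midway between the jaws, 34 mm ahead of the pin, 16 mm short of the jaw ends, 15 mm above the underside: the card's edge belongs here. Fully open, the jaws are about 20 mm apart here and 30 mm at their ends. Same axes as clip
- clip_jaw (a joint): opening angle of each jaw in rad: 0 shut, 0.32 at the stop; a spring shuts it
- blue_stand: upright stiff blue card, 115 mm long, 3 mm thick, top 128 mm above the bench, paper label on both faces, on a heavy dark steel foot (90 x 70 x 22 mm, loose, 0.8 kg; x -25 to 65 mm; two lugs at x = -10 mm, 38 mm high). Origin: on the bench under the card. Card in the plane y = 0; x runs along it from the free front edge (x = -55 mm, towards the robot) to its back; z up
- blue_edge (a point): middle of the blue card's free front edge, 75 mm above the bench; same axes as blue_stand
- yellow_stand: another order card on the same kind of stand as the blue one, but with a yellow card; leave it alone. Origin: on the bench under the card, same axes and sizes as blue_stand
- white_stand: another order card on the same kind of stand as the blue one, but with a white card; leave it alone. Origin: on the bench under the card, same axes and sizes as blue_stand
- elbow: bystander: white pipe elbow, 42-50 mm thick, lying flat; origin under its corner
- coupling: bystander: white pipe sleeve, 60 mm across, 55 mm high; origin at the centre of its underside
- tape_roll: bystander: small white roll of thread tape lying flat, 54 mm across, 14 mm high; origin at the centre of its underside
- copper_tee: bystander: copper tee, 56 mm long, 22 mm thick; origin under its middle
- valve: bystander: brass valve with a blue lever, 49 mm high; origin under its middle
- glue_can: bystander: can with a yellow label, 66 mm across, 90 mm high; origin at the centre of its underside
Mind the look-alikes: they are no part of the job. What is shaped like the clip but pink or turquoise is not meant. What is shaped like the blue_stand but green or pink is not meant.

How it is judged (in metres and radians):
On the way:
1. the clip is lifted clear of the bench in the fingers (height (world z) of clip above 0.02 m and contact force between the fingers and clip above 3 N), for 0.2 s.
At the end, for the whole second after the job is handed in: Clip held still in the fingers, jaws open over 0.18 rad astride the blue card's front edge: clip_mouth 10 mm short of to 13 mm past the edge, within 8 mm of the card's plane, 25 mm of half height, clip level and in line within 0.25 rad; clip not touching the card (under 0.5 N) (value of joint clip_jaw above 0.18 rad and x of clip_mouth in the frame of blue_stand between -0.065 and -0.042 m and y of clip_mouth in the frame of blue_stand between -0.008 and 0.008 m and z of clip_mouth in the frame of blue_stand between 0.05 and 0.1 m and x of clip in the frame of blue_stand below -0.065 m and angle between the x axis of clip and the x axis of blue_stand, either way round below 0.25 rad and angle between the z axis of clip and the z axis of blue_stand, either way round below 0.25 rad and contact force between clip and blue_stand below 0.5 N and contact force between the fingers and clip above 3 N and linear speed of each of clip, blue_stand below 0.02 m/s and angle between blue_stand's own z axis and vertical below 0.05 rad); the arm keeps its last pose, push and grip.
It fails at once if the blue card is shifted by more than 20 mm or tipped (distance of blue_stand from where it was at the start of the episode above 0.02 m or angle between blue_stand's own z axis and vertical above 0.3 rad).
It fails at once if another thing is shifted by more than 30 mm (distance of any of yellow_stand, white_stand, elbow, coupling, tape_roll, copper_tee, valve, glue_can from where it was at the start of the episode above 0.03 m).
It also fails if it takes over 40 s, if anything falls off the work surface, if the arm or the gripper's body presses on something with over 40 N, if the wrist force passes 120 N, or if a joint passes its speed limit or range.

## Robot

A 6-joint arm with a two-finger parallel gripper is mounted at the origin on the work surface. World frame = base frame: x ahead of the robot, y to its left, z up, the work surface at z = 0. Lengths are in m, angles in degrees, forces in N, time in s.
With the tool pointing down it reaches from about 0.325 to 0.85 m from the base axis. Payload 15.5 kg.
Tool frame: the origin (TCP) lies at the very end of the fingers, on their centre line; the grasp point (between the pads) lies 19 mm behind it; y points along the fingers, x is the direction in which the jaws open and shut, and the axes are right-handed (so a half turn about y gives the same grasp; the last joint's range is limited). The gripper opens to 91 mm and grips with 3 to 60 N. Pads are 32 mm wide; open, the fingers measure 118 mm over their backs; the gripper's body (76 mm by 178 mm) begins 60 mm behind the grasp point.
Start: joints at [-80.873, 28.281, 77.091, -0, 74.628, -5.472], TCP at [0.158, -0.605, 0.214] pointing down, gripper open.
Joint ranges: [-166.48, 166.48], [-47.26, 123.95], [12.59, 153.08], [-70.14, 250.14], [6.76, 159.57], [-176.63, 176.63]. Speed limits (degrees/s): [108.29, 108.29, 147.25, 172.46, 172.46, 172.46].

## Interface

Orientations are given as [roll, pitch, yaw] about the fixed x, y, z axes, in that order (R = Rz(yaw) Ry(pitch) Rx(roll)).
In Python, from workcell import env gives the robot as it stands. The module is installed in compiled form; this text tells all that it offers.
- The arm moves only by the tool play_rows, never from a script. Its arguments are lists of equal length, an entry for each row: "delta_pos": the shift along the world's x, y, z scaled (see below), a list of three; "angular": the turn, a rotation vector about the world's x, y, z scaled (see below), a list of three. A call has 1 to 12 rows; each row is the pose to reach, as a shift and turn from the pose measured when the call began; what a row does not reach only later rows make up. The controller multiplies each number of a shift by 100 cm and each number of a turn by 45 degrees. A row lasts 1/12 s, in which the tool goes at most 41.7 mm and 7.16 degrees, less where a joint would pass 70% of its speed; a pose out of reach is approached as far as the arm can. A call with a number of a shift or a turn outside -1 to 1 is refused whole. A call with a gripper value outside its range is refused whole. "fingers" is the opening, from 0 (shut) to 1 (fully open), set as the call begins (left out, the last holds). The fingers move at their own pace and stop on an object; "force" is the grip in N (left out, the last holds). Time passes only in rows, so rows that repeat a pose let the fingers close. It gives the time, the measured TCP pose, the force and the opening at its end, in the units of the state.
- env.get_obs(): the state, without advancing time (a new reading comes with each control period).
- env.snapshot(name): name is "side" or "top" or "wrist"; returns a dict with "pixels" (384x512x3 uint8, red, green, blue), "K" (3x3 intrinsics, pixels), "k1" (the pictures are not rectified: a ray, as slopes to the right and down, at radius r is drawn at 1 + k1 r^2 times it, then the intrinsics apply), "extrinsics" (4x4, takes a point from camera to world coordinates). Camera axes: x right, y up, looking along -z (the intrinsics and any distortion apply to the point x, -y, -z); pixel columns grow to the right and rows downward; lengths in m; the calibration is good to about 2 mm. A picture is of the moment at which its call begins. There is no depth.
- env.hand_in(): hands the job in, once; it reports no verdict.
Trained networks look in a picture, given as the dict that the camera call returned (one of the last four; its "shot" number tells which), for a name from the list of things; names that differ only in an ending like _2 or _b are one class to them, and where a whole thing is asked for, a point or a joint stands for the part that bears it (a point fixed in the world has none). Each returns a list of dicts, best first, with "confidence" (0 to 1); they miss things now and then, are a little off and sometimes report something else, mostly with a low value. They report only what shows in the picture. A call takes as long as a camera call. They do not tell look-alikes from the thing itself.
- env.search_frame(picture, target): "pixel" ([column, row] in pixels, amid what is visible of it).
- env.spot_point(picture, target): "pixel" ([column, row] in pixels: a listed point, or the origin of a listed thing).
The state is a dict: "time": time; "joints": joint angles; "qvel": joint speeds; "joint_torque": joint torques, N m; "eef_pos": TCP position; "ee_rot": TCP orientation; "wrist_force": force on the tool from outside, world axes, zero at the start; "ft_torque": the same for the moment, N m; "gripper_width": finger opening in m.
Only numpy, scipy, OpenCV 4.12 (cv2) and the standard library are available. Lean on these libraries where they do the work, as an engineer would, in place of code of your own. Each camera call takes 0.05 s, during which the arm holds its last target.

## Working session

There is one attempt and no reset: what is moved stays moved. The work goes in short steps, Python scripts to look and compute and a tool call to move; the robot and the scene stay as the last step left them, time stands still between calls to the robot, and variables do not carry over. Pictures are saved under pics/ and viewed, and the job is handed in when it is done.

Besides the shell and the picture viewer there is one more tool, called after "Call:" as name(argument=value, ...), one argument or row to a line, values as JSON. play_rows: Moves the arm, as the interface text tells. Shifts and turns lie within -1 to 1; 1 stands for 100 cm of shift or 45 degrees of turn. Its arguments: {"type":"object","properties":{"delta_pos":{"type":"array","items":{"type":"array","items":{"type":"number"}}},"angular":{"type":"array","items":{"type":"array","items":{"type":"number"}}},"fingers":{"type":"number"},"force":{"type":"number"}},"required":["delta_pos","angular"]}

```bash
mkdir -p pics; cat > h.py <<'E'
import numpy as np, cv2
from workcell import env
def snap(n,fn=None):
    s=env.snapshot(n)
    if fn: cv2.imwrite('pics/'+fn,cv2.cvtColor(np.array(s['pixels']),cv2.COLOR_RGB2BGR))
    return s
def ray(s,px):
    K=np.array(s['K']);E=np.array(s['extrinsics']);k=s['k1']
    d=np.array([(px[0]-K[0,2])/K[0,0],(px[1]-K[1,2])/K[1,1]]);u=d.copy()
    for _ in range(30): u=d/(1+k*(u@u))
    return E[:3,3],E[:3,:3]@np.array([u[0],-u[1],-1])
def at_z(s,px,z):
    o,d=ray(s,px);return o+d*(z-o[2])/d[2]
def proj(s,P):
    K=np.array(s['K']);E=np.array(s['extrinsics']);k=s['k1']
    c=E[:3,:3].T@(np.array(P)-E[:3,3]);u=np.array([c[0],-c[1]])/-c[2];u=u*(1+k*(u@u))
    return np.array([K[0,0]*u[0]+K[0,2],K[1,1]*u[1]+K[1,2]])
def tri(rs):
    A=np.zeros((3,3));b=np.zeros(3)
    for o,d in rs:
        d=d/np.linalg.norm(d);M=np.eye(3)-np.outer(d,d);A+=M;b+=M@o
    p=np.linalg.solve(A,b);return p,[np.linalg.norm(np.cross(p-o,d/np.linalg.norm(d))) for o,d in rs]
E
python3 - <<'E'
from h import *
np.set_printoptions(precision=3,suppress=True)
S={}
for n in ('top','side','wrist'):
    s=snap(n,n+'0.png');S[n]=s
    print(n,s['K'],s['k1'],s['extrinsics'])
    for t in ('clip','blue_stand'):
        for r in env.search_frame(s,t)[:5]:print(t,'search',r)
    for t in ('clip','clip_handles','clip_mouth','blue_stand','blue_edge'):
        for r in env.spot_point(s,t)[:5]:print(t,r)
print(env.get_obs())
E
```

```text
top [[376.817   0.    252.204]
 [  0.    376.817 191.568]
 [  0.      0.      1.   ]] -0.05222935554885106 [[-0.058  0.975 -0.215  0.243]
 [-0.998 -0.056  0.014  0.015]
 [ 0.001  0.216  0.976  1.297]
 [ 0.     0.     0.     1.   ]]
clip search {'pixel': [312.4, 198.1], 'confidence': 0.56}
clip search {'pixel': [346.0, 197.2], 'confidence': 0.54}
clip search {'pixel': [194.1, 165.2], 'confidence': 0.41}
blue_stand search {'pixel': [153.4, 159.3], 'confidence': 0.96}
blue_stand search {'pixel': [105.2, 240.2], 'confidence': 0.92}
blue_stand search {'pixel': [138.9, 277.7], 'confidence': 0.67}
clip {'pixel': [346.0, 196.3], 'confidence': 0.8}
clip {'pixel': [383.8, 230.7], 'confidence': 0.68}
clip {'pixel': [310.9, 198.8], 'confidence': 0.47}
clip_handles {'pixel': [295.2, 197.9], 'confidence': 0.54}
clip_handles {'pixel': [353.8, 210.3], 'confidence': 0.53}
clip_handles {'pixel': [112.1, 183.2], 'confidence': 0.25}
clip_mouth {'pixel': [318.9, 196.2], 'confidence': 0.8}
clip_mouth {'pixel': [377.3, 223.8], 'confidence': 0.55}
clip_mouth {'pixel': [344.9, 186.5], 'confidence': 0.54}
cli
[... 1982 characters left out ...]
286.981 191.434]
 [  0.      0.      1.   ]] -0.04598480396574834 [[ 0.252  0.924  0.288  0.239]
 [-0.968  0.24   0.075 -0.584]
 [ 0.    -0.298  0.955  0.385]
 [ 0.     0.     0.     1.   ]]
clip search {'pixel': [165.4, 12.1], 'confidence': 0.55}
{'time': 1.2, 'joints': array([-80.873,  28.283,  77.092,  -0.001,  74.629,  -5.472]), 'qvel': array([ 0.001, -0.032,  0.074, -0.078, -0.02 ,  0.031]), 'joint_torque': array([  0.002, -87.871, -38.226,   0.071,   0.044,  -0.   ]), 'eef_pos': array([ 0.158, -0.605,  0.214]), 'ee_rot': array([-90.   ,   0.003, -75.4  ]), 'wrist_force': array([-0.342, -0.205,  1.436]), 'ft_torque': array([ 0.012,  0.034, -0.023]), 'gripper_width': 0.09104424929334486}
```

View pics/top0.png

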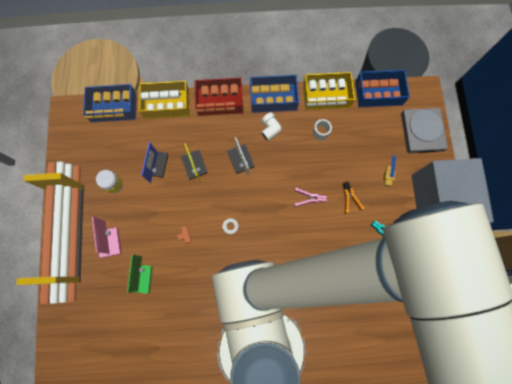

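View pics/side0.png

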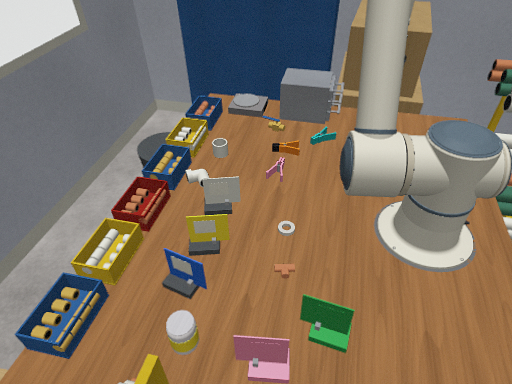

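View pics/wrist0.png

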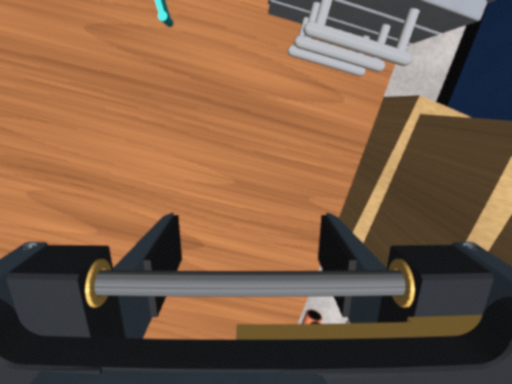

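```bash
python3 - <<'E'
import cv2,numpy as np
a=cv2.imread('pics/top0.png');b=cv2.imread('pics/side0.png')
c=[cv2.resize(x,(400,300),interpolation=cv2.INTER_CUBIC) for x in (a[170:230,310:390],b[120:180,245:325],a[130:205,120:220],b[240:300,155:235])]
cv2.imwrite('pics/c1.png',np.vstack([np.hstack(c[:2]),np.hstack(c[2:])]))
E
```

```text
(no output)
```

View pics/c1.png

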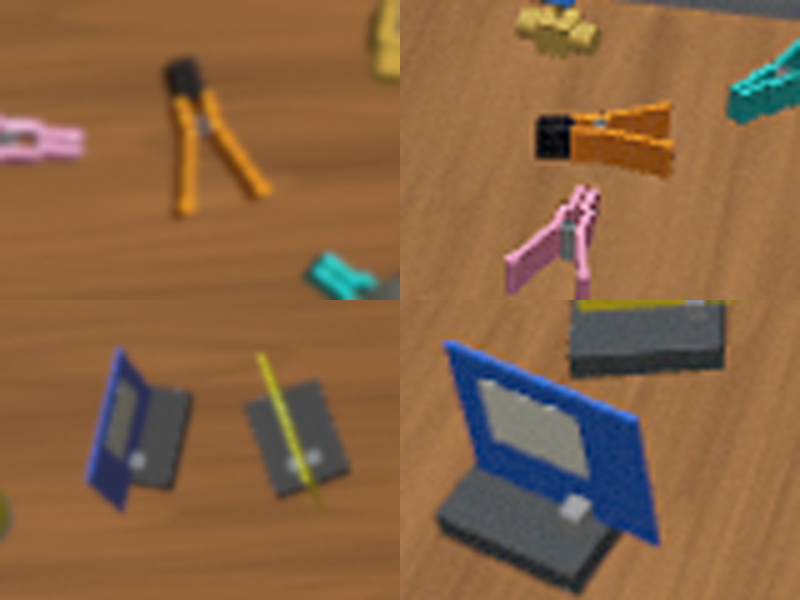

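Top view: orange clip at (350,197), with black jaws at (346,185) and handle tips at (347,212) and (362,207). The pink clip at (311,197) and turquoise at (380,228) are look-alikes. The blue card is at (150,162); the green and pink stands are look-alikes.

```bash
cat > loc.py <<'E'
from h import *
np.set_printoptions(precision=4,suppress=True)
t=snap('top');s=snap('side')
def P(n,a,b): 
    p,r=tri([ray(t,a),ray(s,b)]);print(n,p,np.array(r));return p
ft=P('front top',(142,177),(203,263.6)); bt=P('back top',(150,143),(164,248.4))
fb=P('front bottom',(152,182.5),(206.4,288.6))
d=bt-ft;print('len',np.linalg.norm(d),'yaw',np.degrees(np.arctan2(d[1],d[0])))
e=[max(env.spot_point(x,'blue_edge'),key=lambda r:-np.hypot(*(np.array(r['pixel'])-g)))['pixel'] for x,g in ((t,(146.7,180.6)),(s,(204,277)))]
P('edge',*e)
o=[min(env.spot_point(x,'blue_stand'),key=lambda r:np.hypot(*(np.array(r['pixel'])-g)))['pixel'] for x,g in ((t,(155.8,168.2)),(s,(189,285)))]
P('origin',*o)
# top edge line at z .128
a=at_z(t,(142,177),.128);b=at_z(t,(150,143),.128);print(a,b,np.linalg.norm(a-b),np.degrees(np.arctan2(*(b-a)[1::-1])))
a=at_z(s,(203,263.6),.128);b=at_z(s,(164,248.4),.128);print(a,b,np.linalg.norm(a-b),np.degrees(np.arctan2(*(b-a)[1::-1])))
# clip
h1=at_z(t,(347.2,211.3),.03);h2=at_z(t,(362,207),.03);j=at_z(t,(346.4,183.5),.03);pin=at_z(t,(350.7,194.8),.03)
print(h1,h2,np.linalg.norm(h1-h2),j,pin)
m=(h1+h2)/2;d=j-m;print('m',m,'len',np.linalg.norm(d),np.degrees(np.arctan2(d[1],d[0])))
h1=at_z(s,(245+(670-400)/5,120+105/5),.03);h2=at_z(s,(245+270/5,120+145/5),.03);j=at_z(s,(245+(550-400)/5,120+115/5),.03);
m=(h1+h2)/2;d=j-m
print('side',h1,h2,j,m,np.linalg.norm(d),np.degrees(np.arctan2(d[1],d[0])), at_z(s,(245+200/5,144.5),.03))
for n in('clip','clip_handles','clip_mouth'):
  for x in(t,s):
    for r in env.spot_point(x,n): print(n,r['pixel'],r['confidence'],at_z(x,r['pixel'],0 if n=='clip' else .015))
for nm in ('valve','yellow_stand','coupling','elbow','white_stand','tape_roll','copper_tee','glue_can'):
    for r in env.spot_point(t,nm)[:1]: print(nm,r['pixel'],r['confidence'],at_z(t,r['pixel'],0))
E
python3 loc.py
```

```text
front top [0.5728 0.3513 0.1264] [0.0031 0.0031]
back top [0.6874 0.3263 0.1243] [0.0026 0.0026]
front bottom [0.5797 0.3477 0.0135] [0.0007 0.0007]
len 0.1172927079308823 yaw -12.278517448045111
edge [0.4714 0.4579 0.2367] [0.0519 0.0519]
origin [ 0.6372  0.3371 -0.0081] [0.003 0.003]
[0.5692 0.3503 0.128 ] [0.6833 0.3248 0.128 ] 0.11693690480969164 -12.616796757009663
[0.5754 0.352  0.128 ] [0.6883 0.3286 0.128 ] 0.11526660009363503 -11.703511693836496
[ 0.4348 -0.3224  0.03  ] [ 0.4466 -0.3751  0.03  ] 0.05402177427766859 [ 0.5322 -0.3306  0.03  ] [ 0.4914 -0.341   0.03  ]
m [ 0.4407 -0.3488  0.03  ] len 0.09331218078371573 11.246459213330736
side [ 0.4406 -0.374   0.03  ] [ 0.4325 -0.3191  0.03  ] [ 0.5317 -0.3396  0.03  ] [ 0.4366 -0.3466  0.03  ] 0.09538432803367544 4.178377996165151 [ 0.491  -0.3378  0.03  ]
clip [348.0, 199.5] 0.84 [ 0.481  -0.3379  0.    ]
clip [310.1, 198.8] 0.6 [ 0.4913 -0.2044  0.    ]
clip [383.6, 230.0] 0.49 [ 0.3663 -0.4504  0.    ]
clip [282.8, 149.8] 0.76 [ 0.4996 -0.3425  0.    ]
clip [278.5, 171.1] 0.52 [ 0.4906 -0.2035 -0.    ]
clip_handles [296.7
[... 460 characters left out ...]
1.7, 148.2] 0.8 [ 0.5414 -0.3227  0.015 ]
clip_mouth [279.5, 162.5] 0.76 [ 0.4936 -0.2371  0.015 ]
clip_mouth [312.9, 141.0] 0.61 [ 0.3879 -0.4085  0.015 ]
clip_mouth [273.5, 128.0] 0.57 [ 0.5642 -0.4714  0.015 ]
clip_mouth [220.8, 156.0] 0.48 [ 0.7236 -0.2287  0.015 ]
valve [386.1, 176.3] 0.73 [ 0.5573 -0.485   0.    ]
yellow_stand [195.8, 171.4] 0.68 [ 0.6143  0.1941 -0.    ]
coupling [387.8, 178.7] 0.6 [ 0.5482 -0.4899  0.    ]
elbow [274.1, 128.5] 0.71 [ 0.7609 -0.0966  0.    ]
white_stand [242.3, 163.7] 0.74 [0.6332 0.0267 0.    ]
tape_roll [231.6, 226.3] 0.65 [0.4104 0.0754 0.    ]
copper_tee [188.5, 232.6] 0.53 [0.397  0.2249 0.    ]
glue_can [114.9, 184.0] 0.61 [0.5848 0.4842 0.    ]
```

Call:
play_rows(
  delta_pos=[
    [0.03, 0.026, 0],
    [0.06, 0.053, 0],
    [0.09, 0.08, 0],
    [0.12, 0.107, 0],
    [0.15, 0.134, 0],
    [0.18, 0.16, 0],
    [0.21, 0.187, 0],
    [0.24, 0.214, -0.02],
    [0.27, 0.24, -0.04],
    [0.285, 0.256, -0.06],
    [0.285, 0.256, -0.07],
    [0.285, 0.256, -0.07],
  ],
  angular=[
    [0, 0, 0],
    [0, 0, -0.02],
    [0, 0, -0.04],
    [0, 0, -0.06],
    [0, 0, -0.08],
    [0, 0, -0.1],
    [0, 0, -0.1],
    [0, 0, -0.1],
    [0, 0, -0.1],
    [0, 0, -0.1],
    [0, 0, -0.1],
    [0, 0, -0.1],
  ],
  fingers=1,
)

```text
time: 3.2
eef_pos: [0.4424, -0.3469, 0.1418]
ee_rot: [-90.1, 0.2, -79.8]
wrist_force: [-1.0, -0.3, -0.7]
gripper_width: 0.0914
```

```bash
python3 - <<'E'
from h import *
s=snap('wrist','wrist1.png')
for t in('clip','clip_handles','clip_mouth'):
  for r in env.spot_point(s,t): print(t,r,at_z(s,r['pixel'],0 if t=='clip' else .015))
o=env.get_obs();print(o['eef_pos'],o['ee_rot'],o['time'])
E
```

```text
clip {'pixel': [314.5, 258.2], 'confidence': 0.81} [ 0.35834831 -0.44410069  0.        ]
clip {'pixel': [124.3, 113.7], 'confidence': 0.74} [ 0.49074384 -0.20319075  0.        ]
clip_mouth {'pixel': [153.6, 125.3], 'confidence': 0.97} [ 0.48597153 -0.24004607  0.015     ]
clip_mouth {'pixel': [249.5, 101.7], 'confidence': 0.63} [ 0.52567423 -0.33232767  0.015     ]
[ 0.44233448 -0.35009824  0.14496213] [-8.99530265e+01 -7.79418618e-02 -7.99717404e+01] 3.4
```

View pics/wrist1.png

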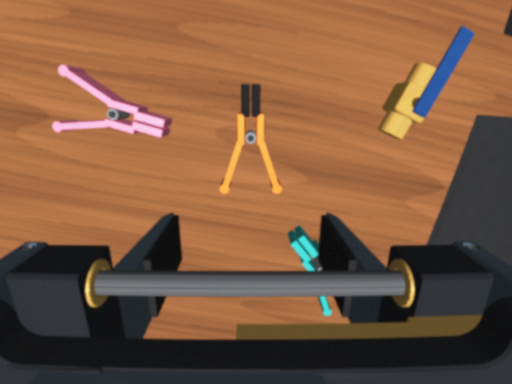

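Orange clip seen squarely: tips (225,188) and (277,188), pin (250,138), jaw ends (251,85).

```bash
python3 - <<'E'
from h import *
np.set_printoptions(precision=4,suppress=True)
s=snap('wrist')
h1,h2,p,j=[at_z(s,x,.03) for x in((224.5,188),(277.5,188),(250.5,138),(251,85))]
m=(h1+h2)/2
print(h1,h2,np.linalg.norm(h1-h2),p,j,m)
for a,b in((m,j),(m,p),(p,j)): print(np.linalg.norm(a-b),np.degrees(np.arctan2(*(b-a)[1::-1])))
d=h1-h2;print(np.degrees(np.arctan2(d[1],d[0]))-90)
print(env.get_obs()['eef_pos'],env.get_obs()['ee_rot'])
E
```

```text
[ 0.437  -0.3257  0.03  ] [ 0.4465 -0.3799  0.03  ] 0.05506630807558273 [ 0.4924 -0.3433  0.03  ] [ 0.5412 -0.3351  0.03  ] [ 0.4418 -0.3528  0.03  ]
0.1010415458851334 10.089909954203229
0.051489232083225665 10.645132164381092
0.04955724310882839 9.513041690122607
9.970246212025032
[ 0.4423 -0.3502  0.145 ] [-89.9433  -0.0894 -79.9875]
```

Call:
play_rows(
  delta_pos=[
    [-0.003, -0.0025, -0.03],
    [-0.003, -0.0025, -0.06],
    [-0.003, -0.0025, -0.09],
    [-0.003, -0.0025, -0.11],
    [-0.003, -0.0025, -0.125],
    [-0.003, -0.0025, -0.135],
    [-0.003, -0.0025, -0.14],
    [-0.003, -0.0025, -0.14],
    [-0.003, -0.0025, -0.14],
  ],
  angular=[
    [0, 0, 0],
    [0, 0, 0],
    [0, 0, 0],
    [0, 0, 0],
    [0, 0, 0],
    [0, 0, 0],
    [0, 0, 0],
    [0, 0, 0],
    [0, 0, 0],
  ],
)

```text
time: 4.2
eef_pos: [0.4396, -0.3532, 0.0058]
ee_rot: [-89.9, -0.1, -80.0]
wrist_force: [-0.1, 0.6, 0.4]
gripper_width: 0.0911
```

```bash
python3 - <<'E'
from h import *
s=snap('wrist','wrist2.png');o=env.get_obs();print(o['eef_pos'],o['ee_rot'],o['wrist_force'])
E
```

```text
[ 0.43969498 -0.35323662  0.00601116] [-89.89702473  -0.15483637 -79.99699942] [-0.08127637 -0.98678325 -1.08706674]
```

View pics/wrist2.png

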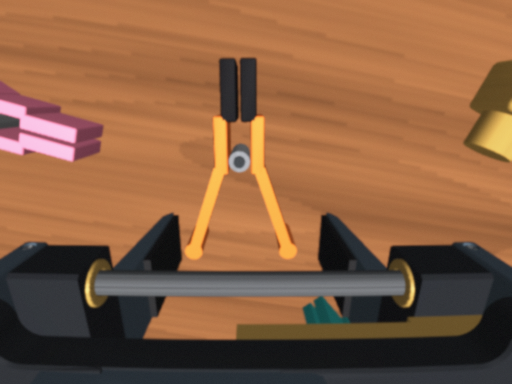

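```bash
python3 - <<'E'
from h import *
np.set_printoptions(precision=4,suppress=True)
s=snap('wrist')
o=env.get_obs();T=o['eef_pos'];print(proj(s,T),proj(s,T+[0,0,.024]))
y=np.radians(-80);X=np.array([np.cos(y),np.sin(y),0])
print([proj(s,T+k*.0455*X+[0,0,.024]) for k in(-1,1)])
h1,h2,p,j=[at_z(s,x,.03) for x in((193.5,251),(288.5,251),(239,158),(238,60))]
m=(h1+h2)/2
print(h1,h2,np.linalg.norm(h1-h2),p,j,m, np.array([m-T])@X, (p-T)@X,(p-T)@[-X[1],X[0],0])
for a,b in((m,j),(m,p),(p,j)): print(np.linalg.norm(a-b),np.degrees(np.arctan2(*(b-a)[1::-1])))
E
```

```text
[248.2971 236.5365] [248.2684 255.0714]
[array([169.5225, 254.9961]), array([326.9186, 254.7006])]
[ 0.4369 -0.3218  0.03  ] [ 0.4462 -0.3755  0.03  ] 0.05455612887037923 [ 0.4946 -0.3388  0.03  ] [ 0.5408 -0.3306  0.03  ] [ 0.4416 -0.3487  0.03  ] [-0.0042] -0.004698401178608166 0.05646790271423774
0.10090107816960425 10.296217356884869
0.05391521219348371 10.563525888533944
0.046987126014168434 9.989494771742988
```

Call:
play_rows(
  delta_pos=[
    [0, 0.0042, -0.0015],
    [0, 0.0042, -0.002],
    [0, 0.0042, -0.002],
  ],
  angular=[
    [0, 0, 0],
    [0, 0, 0],
    [0, 0, 0],
  ],
)

```text
time: 4.55
eef_pos: [0.4399, -0.3488, 0.0044]
ee_rot: [-89.9, -0.2, -80.0]
wrist_force: [-0.2, -0.3, 0.2]
gripper_width: 0.091
```

Call:
play_rows(
  delta_pos=[
    [0, 0, 0],
    [0, 0, 0],
    [0, 0, 0],
    [0, 0, 0],
    [0, 0, 0],
    [0, 0, 0],
    [0, 0, 0],
    [0, 0, 0],
    [0, 0, 0],
    [0, 0, 0],
    [0, 0, 0],
    [0, 0, 0],
  ],
  angular=[
    [0, 0, 0],
    [0, 0, 0],
    [0, 0, 0],
    [0, 0, 0],
    [0, 0, 0],
    [0, 0, 0],
    [0, 0, 0],
    [0, 0, 0],
    [0, 0, 0],
    [0, 0, 0],
    [0, 0, 0],
    [0, 0, 0],
  ],
  fingers=0,
  force=35,
)

```text
time: 5.55
eef_pos: [0.4399, -0.3489, 0.0044]
ee_rot: [-89.9, -0.2, -80.0]
wrist_force: [-0.2, -1.7, 3.3]
gripper_width: 0.0265
```

```bash
python3 - <<'E'
from h import *
s=snap('wrist','wrist3.png');o=env.get_obs();print(o['eef_pos'],o['ee_rot'],o['wrist_force'],o['gripper_width'])
E
```

```text
[ 0.43993711 -0.34890578  0.00442079] [-89.87053826  -0.19353983 -79.97485084] [-0.3638485  -1.45309359  2.69968915] 0.026472528977410776
```

View pics/wrist3.png

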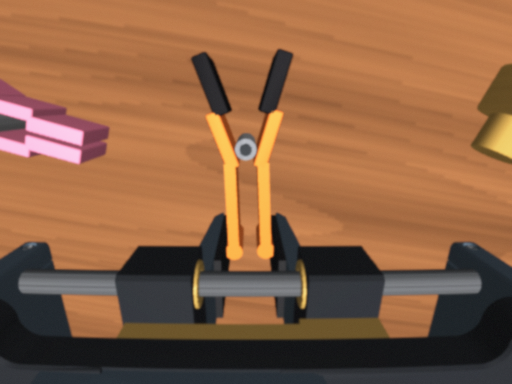

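Call:
play_rows(
  delta_pos=[
    [0, 0, 0.01],
    [0, 0, 0.03],
    [0, 0, 0.06],
    [0, 0, 0.09],
    [0, 0, 0.12],
    [0, 0, 0.15],
    [0, 0, 0.18],
    [0, 0, 0.2],
    [0, 0, 0.2],
    [0, 0, 0.2],
  ],
  angular=[
    [0, 0, 0],
    [0, 0, 0],
    [0, 0, 0],
    [0, 0, 0],
    [0, 0, 0],
    [0, 0, 0],
    [0, 0, 0],
    [0, 0, 0],
    [0, 0, 0],
    [0, 0, 0],
  ],
  force=40,
)

```text
time: 6.43
eef_pos: [0.4402, -0.349, 0.2058]
ee_rot: [-89.8, -0.3, -80.0]
wrist_force: [-0.2, 0.1, -1.8]
gripper_width: 0.0261
```

```bash
python3 - <<'E'
from h import *
s=snap('wrist','wrist4.png');snap('side','side4.png');o=env.get_obs();print(o['eef_pos'],o['ee_rot'],o['wrist_force'],o['gripper_width'])
a=cv2.imread('pics/side4.png');w=cv2.imread('pics/wrist4.png')
cv2.imwrite('pics/c4.png',np.hstack([cv2.resize(w,(400,300)),cv2.resize(a[50:200,200:400],(400,300))]))
E
```

```text
[ 0.43942743 -0.34834926  0.20379692] [-89.9160484   -0.12655966 -79.97252669] [ 0.40065258  0.04259874 -1.56065416] 0.025868240714287918
```

View pics/c4.png

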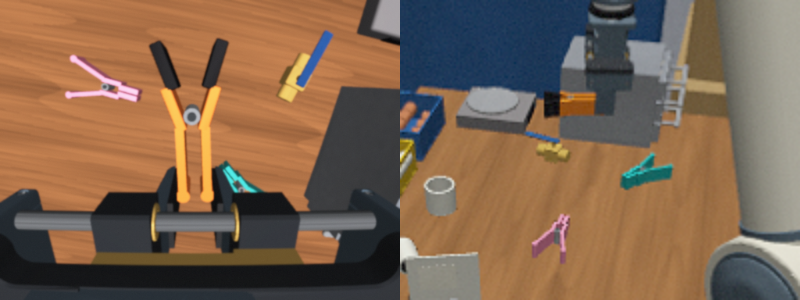

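```bash
python3 - <<'E'
import cv2
w=cv2.imread('pics/wrist4.png')
cv2.imwrite('pics/c5.png',cv2.resize(w[40:265,170:320],(520,780)[::1] if 0 else (400,600),interpolation=cv2.INTER_CUBIC))
E
```

```text
(no output)
```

View pics/c5.png

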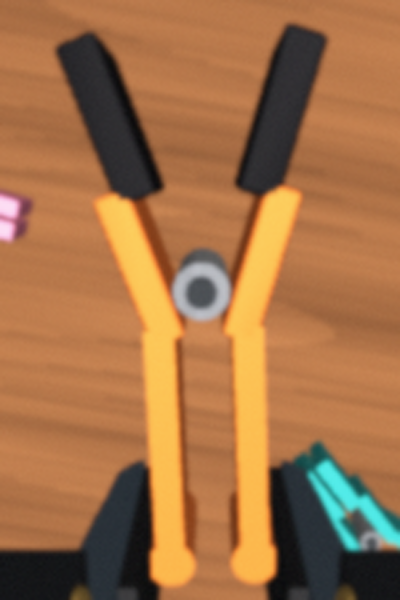

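```bash
python3 - <<'E'
from h import *
np.set_printoptions(precision=4,suppress=True)
s=snap('wrist');o=env.get_obs();T=o['eef_pos'];y=np.radians(o['ee_rot'][2])
X=np.array([np.cos(y),np.sin(y),0]);F=np.array([-X[1],X[0],0]);z=T[2]+.0256
q=[]
for c in((75,42),(308,35),(172,565),(253,567),(201,290)):
    p=at_z(s,(170+c[0]/2.667,40+c[1]/2.667),z)-T;q.append(np.array([p@F,-p@X]))
print('fwd,left',*q);j=(q[0]+q[1])/2;h=(q[2]+q[3])/2
print('jaw',j,'hand',h,'yaw',np.degrees(np.arctan2(*(j-h)[::-1])),np.degrees(np.arctan2(*(j-q[4])[::-1])),T)
E
```

```text
fwd,left [0.1054 0.0232] [ 0.1064 -0.0176] [0.0029 0.0078] [ 0.0024 -0.0095] [0.0616 0.0013]
jaw [0.1059 0.0028] hand [ 0.0026 -0.0009] yaw 2.0406985003766946 1.936493770253778 [ 0.4394 -0.3483  0.2034]
```

Call:
play_rows(
  delta_pos=[
    [0, 0.01, 0],
    [0, 0.03, 0],
    [0, 0.06, 0],
    [0, 0.09, 0],
    [0, 0.12, 0],
    [0, 0.15, 0],
    [0, 0.18, 0],
    [0, 0.21, 0],
    [0, 0.24, 0],
    [0, 0.27, 0],
    [0, 0.3, 0],
    [0, 0.33, 0],
  ],
  angular=[
    [0, 0, 0],
    [0, 0, -0.02],
    [0, 0, -0.04],
    [0, 0, -0.06],
    [0, 0, -0.08],
    [0, 0, -0.1],
    [0, 0, -0.13],
    [0, 0, -0.16],
    [0, 0, -0.19],
    [0, 0, -0.22],
    [0, 0, -0.25],
    [0, 0, -0.27],
  ],
)

```text
time: 7.58
eef_pos: [0.4381, -0.0163, 0.2027]
ee_rot: [-90.0, -0.1, -92.2]
wrist_force: [0.8, 0.6, -0.8]
gripper_width: 0.0261
```

Call:
play_rows(
  delta_pos=[
    [0, 0.03, 0],
    [0, 0.065, 0],
    [0, 0.1, 0],
    [0, 0.135, 0],
    [0, 0.17, 0],
    [0, 0.205, 0],
    [0, 0.24, 0],
    [0, 0.275, 0],
    [0, 0.31, 0],
    [0, 0.345, 0],
    [0.001, 0.375, 0],
    [0.001, 0.395, 0],
  ],
  angular=[
    [0, 0, -0.02],
    [0, 0, -0.04],
    [0, 0, -0.06],
    [0, 0, -0.08],
    [0, 0, -0.1],
    [0, 0, -0.12],
    [0, 0, -0.14],
    [0, 0, -0.16],
    [0, 0, -0.19],
    [0, 0, -0.22],
    [0, 0, -0.25],
    [0, 0, -0.262],
  ],
)

```text
time: 8.58
eef_pos: [0.4376, 0.3815, 0.2016]
ee_rot: [-90.1, -0.1, -104.0]
wrist_force: [-0.7, -0.6, -1.0]
gripper_width: 0.026
```

```bash
python3 - <<'E'
from h import *
for n in('wrist','top','side'): snap(n,n+'6.png')
o=env.get_obs();print(o['eef_pos'],o['ee_rot'],o['wrist_force'],o['gripper_width'])
E
```

```text
[0.43771657 0.37971916 0.20148186] [ -90.12196719   -0.16063122 -103.86692383] [ 0.23671917 -1.35483152 -1.01275559] 0.026291231910542452
```

View pics/wrist6.png

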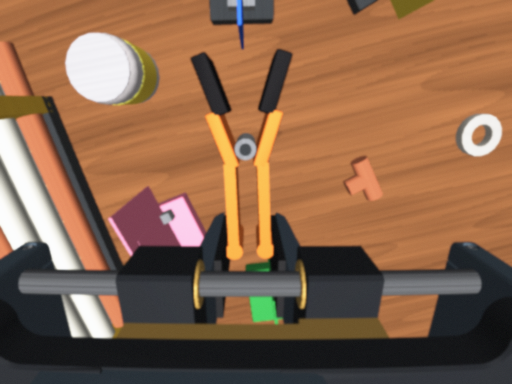

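View pics/side6.png

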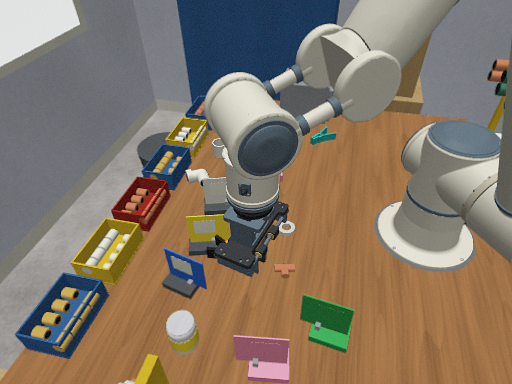

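```bash
python3 - <<'E'
from h import *
np.set_printoptions(precision=4,suppress=True)
t=snap('top');s=snap('wrist')
for p in((132,255),(140,255),(128,292)): print(at_z(t,p,.128),at_z(t,p,.02))
for p in((92,217),(104,217)): print('pink',at_z(t,p,.128),at_z(t,p,.02))
for z in(0,.01): print(z,at_z(s,(242,47),z))
print('green seen wrist',at_z(s,(258,263),.128))
w=cv2.imread('pics/wrist6.png');cv2.imwrite('pics/c6.png',cv2.resize(w[0:110,180:310],(780,600) if 0 else (709,600),interpolation=cv2.INTER_CUBIC))
E
```

```text
[0.3222 0.3805 0.128 ] [0.3296 0.4142 0.02  ]
[0.3209 0.3557 0.128 ] [0.3281 0.3871 0.02  ]
[0.2117 0.3923 0.128 ] [0.2088 0.4271 0.02  ]
pink [0.4478 0.5091 0.128 ] [0.4667 0.5547 0.02  ]
pink [0.4457 0.4706 0.128 ] [0.4644 0.5127 0.02  ]
0 [0.5829 0.3501 0.    ]
0.01 [0.5812 0.3503 0.01  ]
green seen wrist [0.373  0.3851 0.128 ]
```

View pics/c6.png

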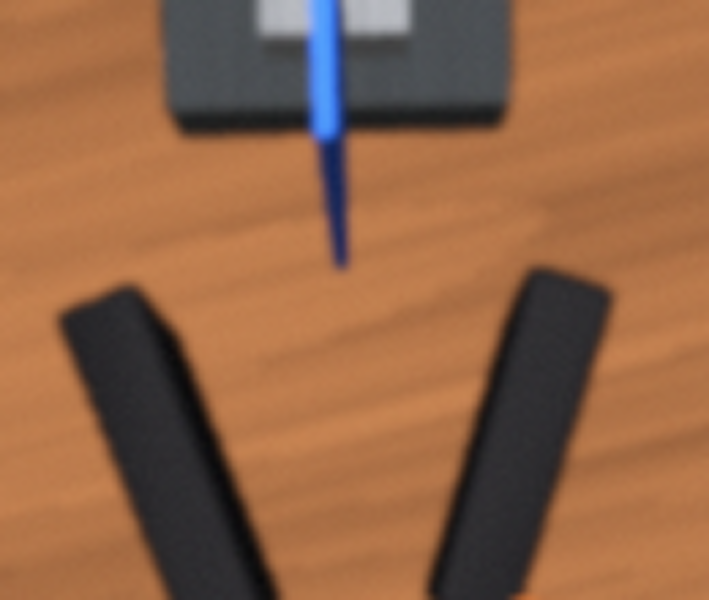

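View pics/top6.png

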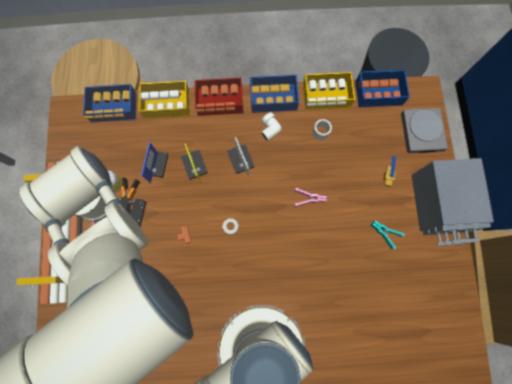

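```bash
python3 - <<'E'
from h import *
np.set_printoptions(precision=4,suppress=True)
s=snap('wrist');o=env.get_obs();T=o['eef_pos'];print(T,o['ee_rot'])
k=lambda c:(180+c[0]/5.454,c[1]/5.454)
a=at_z(s,k((326,138)),.128);b=at_z(s,k((341,268)),.0);c=at_z(s,k((322,0)),.128);print(a,b,c)
print('yaw',np.degrees(np.arctan2(*(c-a)[1::-1])))
f=[at_z(s,k(p),.022) for p in((180,132),(503,124))];d=f[0]-f[1];print('foot',f,np.linalg.norm(d),np.degrees(np.arctan2(d[1],d[0]))-90)
z=T[2]+.0256
m=(at_z(s,k((95,305)),z)+at_z(s,k((572,282)),z))/2;print('jaw mid',m)
E
```

```text
[0.4385 0.3778 0.2022] [ -90.0901   -0.1445 -103.9989]
[0.577 0.35  0.128] [0.5808 0.3494 0.    ] [0.594  0.3461 0.128 ]
yaw -12.634251602337786
foot [array([0.6098, 0.375 , 0.022 ]), array([0.5955, 0.3116, 0.022 ])] 0.06497607226209066 -12.719506289121554
jaw mid [0.5422 0.3554 0.2278]
```

Call:
play_rows(
  delta_pos=[
    [0.002, 0, -0.02],
    [0.004, 0, -0.045],
    [0.006, 0.001, -0.07],
    [0.007, 0.001, -0.095],
    [0.007, 0.001, -0.115],
    [0.007, 0.001, -0.13],
    [0.007, 0.001, -0.138],
    [0.007, 0.001, -0.138],
    [0.007, 0.001, -0.138],
  ],
  angular=[
    [0, 0, 0],
    [0, 0, 0],
    [0, 0, 0],
    [0, 0, 0],
    [0, 0, 0],
    [0, 0, 0],
    [0, 0, 0],
    [0, 0, 0],
    [0, 0, 0],
  ],
)

```text
time: 9.63
eef_pos: [0.4456, 0.3784, 0.0646]
ee_rot: [-90.1, -0.2, -104.0]
wrist_force: [0.1, 0.1, -1.2]
gripper_width: 0.026
```

```bash
python3 - <<'E'
from h import *
for n in('wrist','side'): snap(n,n+'7.png')
o=env.get_obs();print(o['eef_pos'],o['ee_rot'],o['wrist_force'],o['gripper_width'])
w=cv2.imread('pics/wrist7.png');cv2.imwrite('pics/c7.png',cv2.resize(w[0:180,140:360],(733,600),interpolation=cv2.INTER_CUBIC))
a=cv2.imread('pics/side7.png');cv2.imwrite('pics/d7.png',cv2.resize(a[200:330,130:300],(784,600),interpolation=cv2.INTER_CUBIC))
E
```

```text
[0.44606067 0.37893491 0.06533762] [-9.00300450e+01 -7.75618471e-02 -1.04019643e+02] [ 0.57559631 -0.21251277  0.34790038] 0.02593589779449885
```

View pics/c7.png

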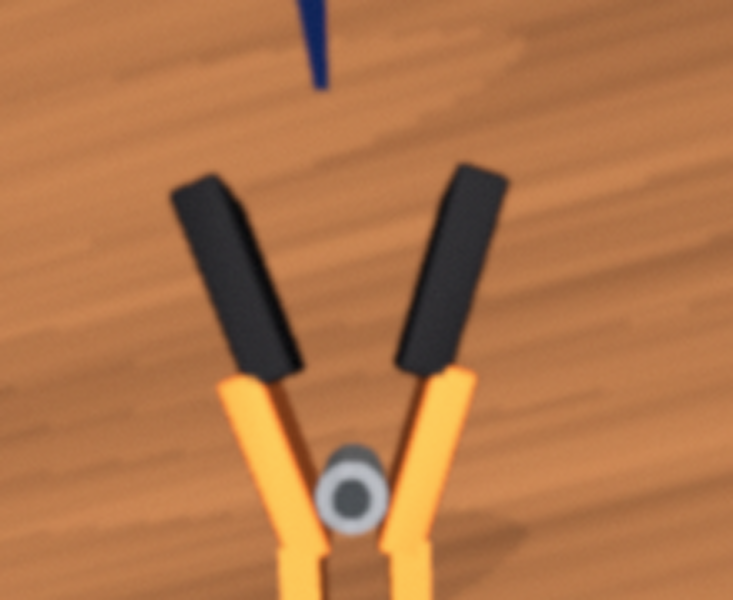

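View pics/d7.png

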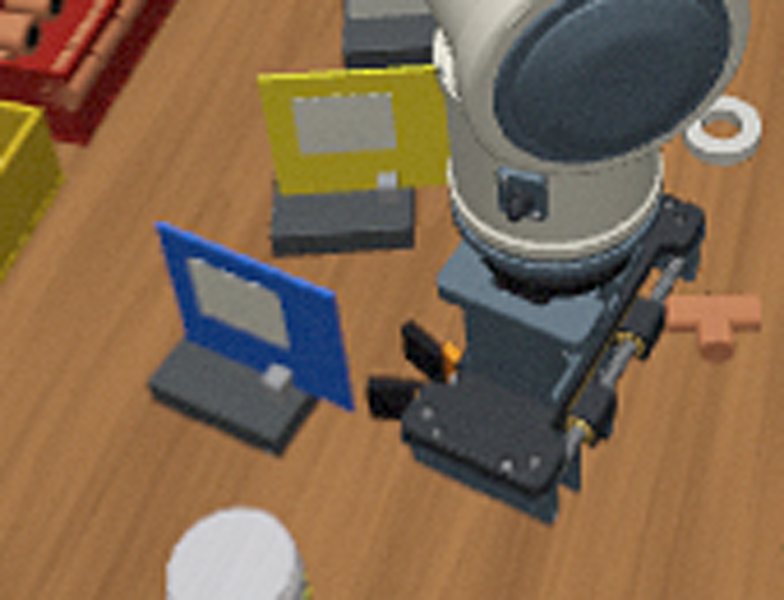

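```bash
python3 - <<'E'
from h import *
np.set_printoptions(precision=4,suppress=True)
s=snap('wrist');o=env.get_obs();T=o['eef_pos'];print(T,o['ee_rot'])
k=lambda c:(140+c[0]/3.332,c[1]/3.332)
print('edge bottom',at_z(s,k((321,88)),0))
z=T[2]+.0256
j=[at_z(s,k(p),z) for p in((192,190),(487,173))];m=(j[0]+j[1])/2;p=at_z(s,k((352,498)),z)
print('jaw mid',m,m-T,'pin',p,p-T,np.linalg.norm(m-p))
for q in (m,p):
  d=q-np.array([.578,.350,0]);u=np.array([np.cos(np.radians(-12.5)),np.sin(np.radians(-12.5))]);print(d[:2]@u,d[0]*-u[1]+d[1]*u[0])
# image-based: card edge line points at z 0.. vs image
for zz in(0,.03,.06,.09): print(zz,(proj(s,[.578,.350,zz])-[140,0])*3.332)
E
```

```text
[0.4461 0.3791 0.0654] [ -90.0228   -0.067  -104.0093]
edge bottom [0.5829 0.3537 0.    ]
jaw mid [0.5497 0.3558 0.091 ] [ 0.1036 -0.0232  0.0256] pin [0.5061 0.365  0.091 ] [ 0.0601 -0.014   0.0256] 0.044523968888991274
-0.02890146178555575 -0.0004366088153096772
-0.07342333185972884 -0.000868917416094888
0 [342.5111 107.0594]
0.03 [339.3553  70.9501]
0.06 [335.0472  21.728 ]
0.09 [328.8227 -49.2395]
```

Call:
play_rows(
  delta_pos=[
    [0, 0.001, 0],
    [0, 0.002, 0],
    [0, 0.002, 0],
    [0, 0.002, 0],
    [0, 0.002, 0],
  ],
  angular=[
    [0, 0, 0],
    [0, 0, 0],
    [0, 0, 0],
    [0, 0, 0],
    [0, 0, 0],
  ],
)

```text
time: 10.2
eef_pos: [0.4461, 0.3811, 0.0655]
ee_rot: [-90.0, -0.1, -104.0]
wrist_force: [-0.2, 0.7, -1.0]
gripper_width: 0.0258
```

```bash
cat > st.py <<'E'
from h import *
import sys,pickle
i=sys.argv[1]
for n in('wrist','top','side'):
    s=snap(n,n+i+'.png');pickle.dump({k:np.array(s[k]) if k!='k1' else s[k] for k in('K','k1','extrinsics')},open(n+i+'.pkl','wb'))
    o=env.get_obs();print(o['eef_pos'],o['wrist_force'])
w=cv2.imread(f'pics/wrist{i}.png');cv2.imwrite(f'pics/c{i}.png',cv2.resize(w[0:120,150:310],(800,600),interpolation=cv2.INTER_CUBIC))
a=cv2.imread(f'pics/side{i}.png')[230:300,155:235];b=cv2.imread(f'pics/top{i}.png')[140:210,110:190]
cv2.imwrite(f'pics/d{i}.png',np.hstack([cv2.resize(x,(400,350),interpolation=cv2.INTER_CUBIC) for x in(a,b)]))
E
python3 st.py 8
```

```text
[0.44604371 0.38106705 0.06539202] [ 0.26333847  0.30704561 -0.88322109]
[0.4460227  0.38102727 0.06534239] [-0.65163513 -0.60955016 -0.77177834]
[0.44600853 0.38102923 0.06532948] [-0.67074167  0.51981584  0.11272946]
```

View pics/c8.png

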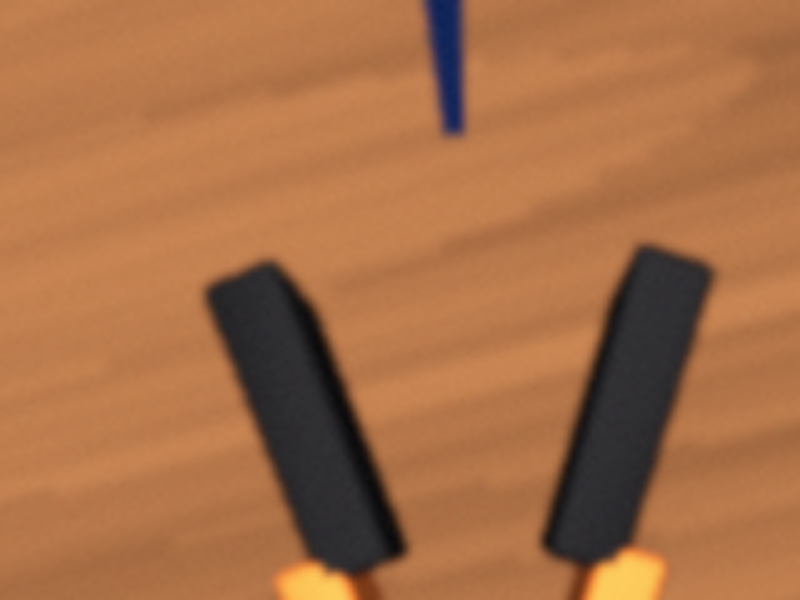

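View pics/d8.png

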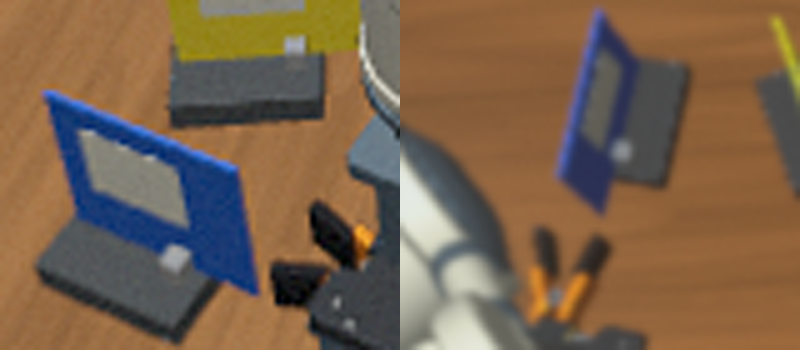

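```bash
python3 - <<'E'
from h import *
import pickle
np.set_printoptions(precision=4,suppress=True)
s=pickle.load(open('wrist8.pkl','rb'));T=np.array([.4460,.3811,.0654])
k=lambda c:(150+c[0]/5,c[1]/5)
print('bottom',at_z(s,k((453.5,133)),0))
for z in(.02,.03,.04):print(z,at_z(s,k((443.5,0)),z))
for zz in(0,.03,.05,.1): print(zz,(proj(s,[.58,.3537,zz])-[150,0])*5)
z=T[2]+.0256
j=[at_z(s,k(p),z) for p in((240,277),(677,258))];m=(j[0]+j[1])/2;print('jaw',j,m,m-T)
# bottom-side of tops? fixed cams
t=pickle.load(open('top8.pkl','rb'));d=pickle.load(open('side8.pkl','rb'))
kt=lambda c:(110+c[0]/5,140+c[1]/5);ks=lambda c:(155+c[0]/5,230+c[1]/5)
print('top cam: front top',at_z(t,kt((562,170-0)) if 0 else kt((162,170)),.128),'bottom',at_z(t,kt((203,213)),0),'jaws',at_z(t,kt((143,232)),z),at_z(t,kt((198,240)),z))
print('side cam: front top',at_z(d,ks((238,170)),.128),'bottom',at_z(d,ks((257,293)),0),'jaws',at_z(d,ks((315,204)),z),at_z(d,ks((276,268)),z))
E
```

```text
bottom [0.5821 0.3528 0.    ]
0.02 [0.5935 0.3506 0.02  ]
0.03 [0.5905 0.351  0.03  ]
0.04 [0.5874 0.3515 0.04  ]
0 [450.8182 149.3688]
0.03 [443.9837  93.346 ]
0.05 [438.119   45.3312]
0.1 [ 415.2359 -141.4705]
jaw [array([0.5543, 0.3779, 0.091 ]), array([0.546, 0.338, 0.091])] [0.5501 0.358  0.091 ] [ 0.1041 -0.0231  0.0256]
top cam: front top [0.5791 0.3491 0.128 ] bottom [0.5825 0.3561 0.    ] jaws [0.548 0.372 0.091] [0.5405 0.3355 0.091 ]
side cam: front top [0.576  0.3534 0.128 ] bottom [0.5848 0.3394 0.    ] jaws [0.5444 0.3391 0.091 ] [0.5513 0.3792 0.091 ]
```

Call:
play_rows(
  delta_pos=[
    [0.004, 0, 0],
    [0.009, -0.001, 0],
    [0.014, -0.002, 0],
    [0.019, -0.003, 0],
    [0.024, -0.004, 0],
    [0.027, -0.005, 0],
    [0.029, -0.0055, 0],
    [0.029, -0.0055, 0],
    [0.029, -0.0055, 0],
    [0.029, -0.0055, 0],
  ],
  angular=[
    [0, 0, 0],
    [0, 0, 0],
    [0, 0, 0],
    [0, 0, 0],
    [0, 0, 0],
    [0, 0, 0],
    [0, 0, 0],
    [0, 0, 0],
    [0, 0, 0],
    [0, 0, 0],
  ],
)

```text
time: 11.18
eef_pos: [0.4748, 0.3755, 0.0653]
ee_rot: [-90.0, -0.1, -104.0]
wrist_force: [0.6, 0.4, 0.3]
gripper_width: 0.026
```

```bash
python3 st.py 9
```

```text
[0.47475735 0.37554071 0.06531554] [ 0.01779503 -0.10093308 -0.95851694]
[0.4747803  0.37554197 0.06532774] [-0.26335408 -0.87032557 -1.2995315 ]
[0.47480987 0.37560112 0.06535006] [-0.18012599  0.32419568 -1.00458277]
```

View pics/c9.png

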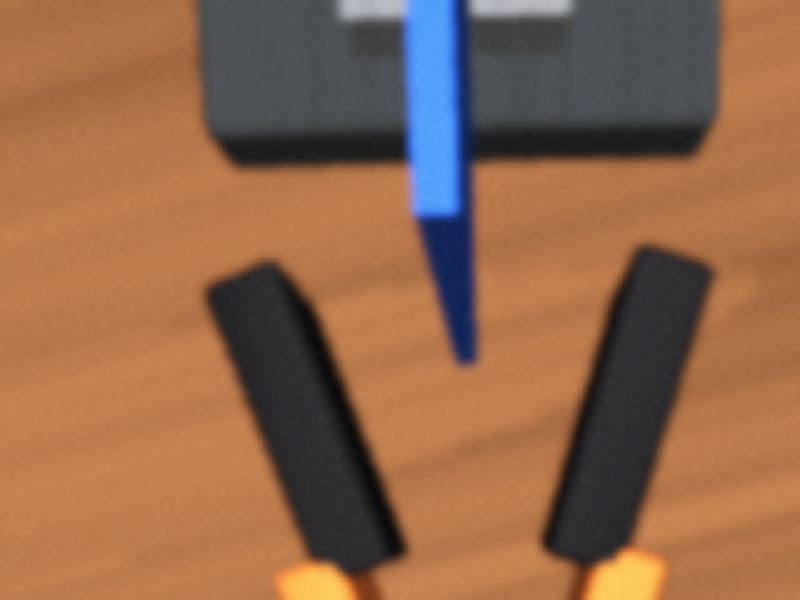

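View pics/d9.png

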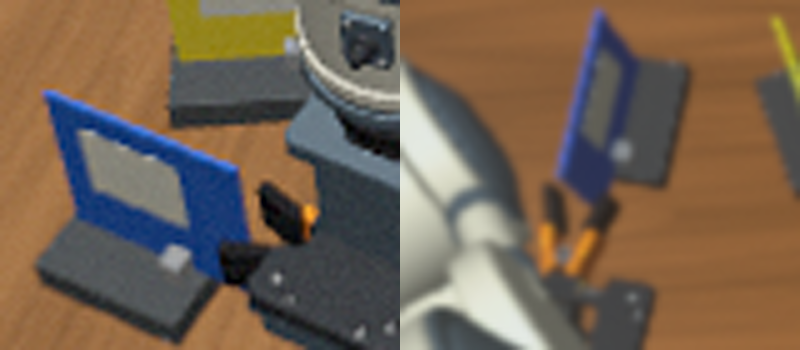

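```bash
python3 - <<'E'
from h import *
import pickle
np.set_printoptions(precision=4,suppress=True)
s=pickle.load(open('wrist9.pkl','rb'));T=np.array([.4748,.3755,.0653])
k=lambda c:(150+c[0]/5,c[1]/5)
a=at_z(s,k((438,215)),.128);c=at_z(s,k((431,0)),.128);print('top',a,c,np.degrees(np.arctan2(*(c-a)[1::-1])),'bottom',at_z(s,k((467,363)),0.0),at_z(s,k((467,363)),0.013))
f=[at_z(s,k(p),.022) for p in((235,140),(700,132))];d=f[0]-f[1];print('foot',np.linalg.norm(d),np.degrees(np.arctan2(d[1],d[0]))-90,'mid',(f[0]+f[1])/2)
z=T[2]+.0256
j=[at_z(s,k(p),z) for p in((240,277),(677,258))];m=(j[0]+j[1])/2;print('jaw',m)
u=np.array([np.cos(np.radians(-12.5)),np.sin(np.radians(-12.5))]);d=(m-a)[:2];print('rel top corner: fwd',d@u,'left',d[0]*-u[1]+d[1]*u[0])
E
```

```text
top [0.5767 0.3534 0.128 ] [0.5897 0.3505 0.128 ] -12.587595867297464 bottom [0.5791 0.3532 0.    ] [0.5779 0.3533 0.013 ]
foot 0.06250551744731406 -13.167783217207173 mid [0.605  0.3461 0.022 ]
jaw [0.5789 0.3524 0.0909]
rel top corner: fwd 0.002292863988622101 left -0.0005575350817862178
```

Call:
play_rows(
  delta_pos=[
    [0.003, -0.0004, 0],
    [0.006, -0.001, 0],
    [0.009, -0.0016, 0],
    [0.012, -0.0022, 0],
    [0.0138, -0.0025, 0],
    [0.0138, -0.0025, 0],
    [0.0138, -0.0025, 0],
    [0.0138, -0.0025, 0],
    [0.0138, -0.0025, 0],
    [0.0138, -0.0025, 0],
  ],
  angular=[
    [0, 0, 0],
    [0, 0, 0],
    [0, 0, 0],
    [0, 0, 0],
    [0, 0, 0],
    [0, 0, 0],
    [0, 0, 0],
    [0, 0, 0],
    [0, 0, 0],
    [0, 0, 0],
  ],
)

```text
time: 12.17
eef_pos: [0.4885, 0.3731, 0.0653]
ee_rot: [-90.0, -0.1, -104.0]
wrist_force: [0.7, -1.0, -1.1]
gripper_width: 0.026
```

```bash
python3 st.py 10
```

```text
[0.48852545 0.37307587 0.06535451] [ 1.28428677  0.76369413 -0.78688369]
[0.48856798 0.37311536 0.06537106] [ 0.49769908  0.16906049 -0.90157846]
[0.48853148 0.37310243 0.06534909] [-0.03811172 -0.17284188 -0.45213046]
```

View pics/c10.png

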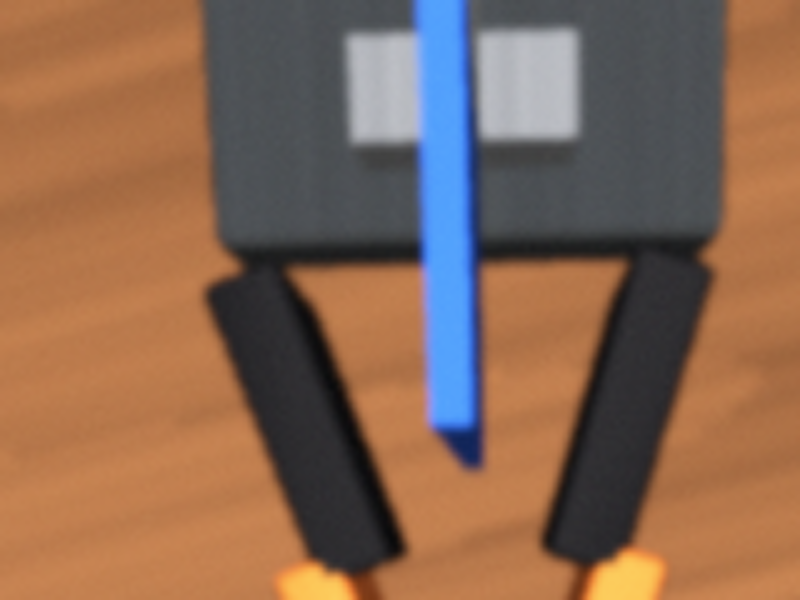

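View pics/d10.png

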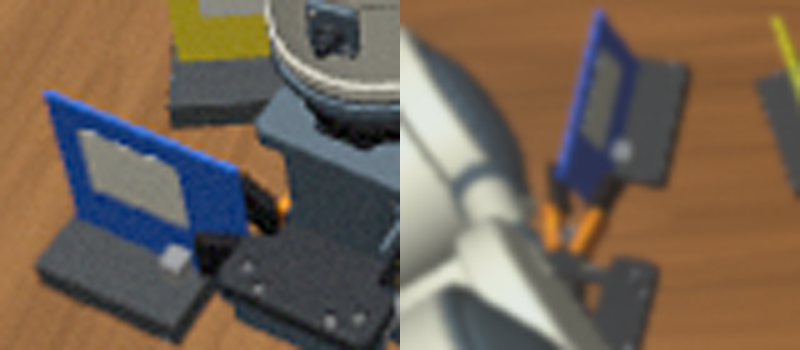

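```bash
python3 - <<'E'
from h import *
import pickle
np.set_printoptions(precision=4,suppress=True)
s=pickle.load(open('wrist10.pkl','rb'));T=np.array([.4885,.3731,.0653])
k=lambda c:(150+c[0]/5,c[1]/5)
a=at_z(s,k((452,429)),.128);c=at_z(s,k((441,0)),.128);print('top',a,np.degrees(np.arctan2(*(c-a)[1::-1])),at_z(s,k((473,467)),.013))
z=T[2]+.0256
f=np.radians(-14);F=np.array([np.cos(f),np.sin(f)]);L=np.array([-F[1],F[0]])
j=[at_z(s,k(p),z) for p in((240,277),(677,258))];m=((j[0]+j[1])/2)[:2];pin=T[:2]+.0608*F+.0013*L
y=np.radians(-12.1);mouth=pin+.034*np.array([np.cos(y),np.sin(y)])
u=np.array([np.cos(np.radians(-12.6)),np.sin(np.radians(-12.6))])
for n,q in(('jaw',m),('pin',pin),('mouth',mouth)):
  d=q-a[:2];print(n,q,'fwd past edge',d@u,'left',d[0]*-u[1]+d[1]*u[0])
o=env.get_obs();print(o['time'],o['gripper_width'],o['qvel'])
E
```

```text
top [0.5767 0.3536 0.128 ] -12.930571023609529 [0.5773 0.3536 0.013 ]
jaw [0.5926 0.35  ] fwd past edge 0.016310612021936892 left -5.195320233590409e-05
pin [0.5478 0.3597] fwd past edge -0.029472203623472807 left -0.00040130906000345606
mouth [0.5811 0.3525] fwd past edge 0.004526501760709017 left -0.00010460685305872396
12.3167 0.02595066215738833 [ 0.0789 -0.1453 -0.0854  0.0187 -0.0126 -0.0227]
```

```bash
python3 -c "
from workcell import env
print(env.hand_in());o=env.get_obs();print(o['time'],o['eef_pos'],o['gripper_width'],o['wrist_force'])"
```

```text
the job is handed in; nothing more can be done
None
the job is handed in; nothing more can be done
```

I gripped the orange clip by its handles and squeezed it fully open. I then carried it over the other cards and brought its jaws round the blue card's front edge. I handed the job in at about 12.3 s, still holding it there squeezed open. The hand-in gives no verdict, so what follows is from my own last checks.

- **Position along the card:** the clip mouth is about 0–5 mm past the edge. The two ways I measured it, from the jaw ends and from the pin, differ by about 4 mm. Both are within the allowed 10 mm short to 13 mm past.
- **Centring and height:** the mouth is within about 0.5 mm of the card's plane and about 76 mm above the bench. I worked out the height from the arm's reading and the grip height rather than from a picture.
- **Alignment:** the clip is about 0.5–1° off the card's line and looked level.
- **Contact:** in the last wrist picture there is clear space between each jaw and the card. The wrist force was about 1 N, which is noise level, and the card measured in the same place before and after the jaws went round it.
- **Grip:** the finger opening stayed at about 26 mm from the squeeze to the end, with the grip set to 40 N. That is less than the 31 mm given over the open handle tips, but the pictures show the jaws wide open.

**Checks that disagreed:** an early position for the card's edge was about 3 mm off sideways, because the arm was still settling when I took that picture. I measured it again from a settled picture before moving in. The blurrier top view put the jaws about 3 mm to one side just before I moved in, but the wrist and side views agreed with each other to within 1 mm, so I used those.

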